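# Fetch the salt pot from behind the spice tins

## Robot

A 7-joint arm with a two-finger parallel gripper is mounted at the origin on the work surface. World frame = base frame: x ahead of the robot, y to its left, z up, the work surface at z = 0. Lengths are in mm, angles in rad, forces in N, time in s.
With the tool pointing down it reaches from about 425 to 950 mm from the base axis. Payload 16.7 kg.
Tool frame: the origin (TCP) lies on the centre line of the jaws, within the pads' length; the fingertips stand ahead of it and the grasp point (between the pads) lies 3 mm ahead of it (tip_reach is the z of the fingertips in the tool frame, in mm); z points along the fingers, y is the line along which they close (so a half turn about z gives the same grasp; the last joint's range is limited). The gripper opens to 94 mm and grips with 3 to 60 N. Pads are 16 mm wide; open, the fingers measure 119 mm over their backs; the gripper's body (75 mm by 177 mm) begins 78 mm behind the grasp point.
Start: joints at [-1.282, 0.426, 0.074, 1.606, -0.034, 1.111, -0.067], TCP at [286.164, 611.298, 227.467] pointing down, gripper open.
Joint ranges: [-2.85, 2.85], [-0.5, 2.14], [-1.23, 1.37], [0.21, 2.46], [-1.02, 4.16], [0.16, 2.05], [-2.73, 2.73]. Speed limits (rad/s): [1.89, 1.89, 2.39, 2.39, 3.01, 3.01, 3.01].

## Interface

Orientations are given as a unit quaternion [w, x, y, z].
In Python, from station import * gives the robot as it stands.
- The arm moves only by the shell command python3 -m handwheel 'ROWS'. ROWS is a JSON object of lists of equal length, an entry for each row: "travel": the shift along the world's x, y, z in cm, a list of three; "turn": the turn about the world's z in rad; "claw": the opening, from 0 (shut) to 1 (fully open). In form: {"travel": [[tx, ty, tz], ...], "turn": [turn, ...], "claw": [claw, ...]}. A call has 1 to 8 rows; each row shifts and turns the commanded pose from where the row before left it; what a row does not reach is not made up. A row lasts 1/12 s, in which the tool goes at most 41.7 mm and 7.16 degrees, less where a joint would pass 70% of its speed; a pose out of reach is approached as far as the arm can. A call with a gripper value outside its range is refused whole. The fingers move at their own pace and stop on an object; the grip force is fixed at half the most. Time passes only in rows, so rows that do not move let the fingers close. It gives the time, the measured TCP pose, the force, the opening and the grip force at its end, in the units of the state.
- observe(): the state, without advancing time (a new reading comes with each control period).
- read_camera(name): name is "scene" or "top" or "wrist"; returns a dict with "color" (400x640x3 uint8, red, green, blue), "intrinsics" (3x3 intrinsics, pixels), "distortion" ([k1, k2, p1, p2, k3] as OpenCV has them; the pictures are not rectified), "world_to_cam" (4x4, takes a point from world to camera coordinates); the wrist camera has in their place "tool_from_camera" (4x4, takes a point from camera to tool coordinates, whose origin is the TCP and whose axes are the flange's). Camera axes: x right, y down, z forward; pixel columns grow to the right and rows downward; lengths in mm; the calibration is good to about 2 mm. A picture is of the moment at which its call begins: read the wrist's pose just before it. There is no depth.
- hand_in(): hands the job in; it is judged then, once.
The state is a dict: "time_s": time; "joint_pos": joint angles; "qvel": joint speeds; "tau": joint torques, N m; "tcp_pos": TCP position; "tool_rot": TCP orientation; "force": force on the tool from outside, world axes, zero at the start; "wrist_torque": the same for the moment, N m; "finger_gap": finger opening in mm; "grip_force": force on a finger pad.
Only numpy, scipy, OpenCV 4.12 (cv2) and the standard library are available. Lean on these libraries where they do the work, as an engineer would, in place of code of your own. Each camera call takes 0.05 s, during which the arm holds its last target. There are 200 camera calls.

## Task

The small wooden salt pot is hemmed in by the three tall spice tins on the wooden stand: first clear all three tins onto the white side tray, standing upright, then set the salt pot upright in the middle of the round cork trivet. With the pot there, put each tin back upright on the very seat of the stand it came from; do not knock over any of them on the way, nor shift the garlic or the shallot.

Things in the scene. Friction and masses are not known exactly. Their poses are not given: they have to be found in the camera images.
- tin_red_center (a point): centre (half-way up) of the upright round spice tin with the red lid and red band: steel, diameter 48 mm, height 112 mm, so the point is 56 mm above its foot; about 0.1 to 0.2 kg; z up, a round thing, yaw means nothing. It starts standing upright on one of the three dark seats of the wooden stand; which one varies
- tin_yellow_center (a point): centre (half-way up) of the upright round spice tin with the yellow lid and yellow band: steel, diameter 48 mm, height 112 mm, so the point is 56 mm above its foot; about 0.1 to 0.2 kg; z up, a round thing, yaw means nothing. It starts standing upright on one of the three dark seats of the wooden stand; which one varies
- tin_blue_center (a point): centre (half-way up) of the upright round spice tin with the blue lid and blue band: steel, diameter 48 mm, height 112 mm, so the point is 56 mm above its foot; about 0.1 to 0.2 kg; z up, a round thing, yaw means nothing. It starts standing upright on one of the three dark seats of the wooden stand; which one varies
- pot_center (a point): centre (half-way up) of the low round dark-wood salt pot with its lid closed (the lid stays on) and a small brass knob on top: diameter 58 mm, height 46 mm without the knob (the knob adds 8 mm; it is 14 mm wide), so the point is 23 mm above its foot; 0.11 to 0.21 kg. Grip it round its sides. It starts in the midst of the three tins on the stand, with gaps of about 9 mm to them, too narrow for a finger
- stand: fixed light-wood spice stand: board 200 (x) by 220 (y) mm, 10 mm thick, with a lip 8 mm wide round its edge, its top 18 mm above the table; origin under its centre, on the table; x, y along its edges, z up. In this frame, in mm: the pot starts at (20, 0); three flush dark round seats, diameter 55, lie at (20, 62), (20, -62) and (-42, 0), one tin starting on the middle of each
- tray: fixed shallow white side tray, 290 mm (its x) by 120 mm (its y), floor 6 mm thick, rim 6 mm wide that rises 14 mm above the table; origin under its centre, on the table; room for three tins in a row along its x. Lies on the left or on the right
- trivet: fixed round cork trivet, diameter 100 mm, 10 mm thick, with a blue disc in its middle; origin under its centre, on the table. On the other side from the tray
- garlic: bystander: white garlic bulb, diameter 54 mm, 56 mm high, loose, in front of the stand; origin under it
- shallot: bystander: dark red shallot standing on end, diameter 44 mm, 62 mm high, loose, in front of the stand; origin under it

How it is judged (in metres and radians):
On the way, in this order (a step that is already met when the one before it is completed fails the run):
1. all three tins stand upright on the white tray, while the pot is still on the stand (x of tin_red_center in the frame of tray between -0.13 and 0.13 m and y of tin_red_center in the frame of tray between -0.045 and 0.045 m and z of each of tin_red_center, tin_yellow_center, tin_blue_center in the frame of tray below 0.068 m and angle between each of tin_red_center, tin_yellow_center, tin_blue_center's own z axis and vertical below 0.15 rad and x of tin_yellow_center in the frame of tray between -0.13 and 0.13 m and y of tin_yellow_center in the frame of tray between -0.045 and 0.045 m and x of tin_blue_center in the frame of tray between -0.13 and 0.13 m and y of tin_blue_center in the frame of tray between -0.045 and 0.045 m and distance of pot_center from where it was at the start of the episode below 0.04 m), for 0.2 s.
2. with the three tins still on the tray, the salt pot stands in the middle of the trivet (x of tin_red_center in the frame of tray between -0.13 and 0.13 m and y of tin_red_center in the frame of tray between -0.045 and 0.045 m and z of each of tin_red_center, tin_yellow_center, tin_blue_center in the frame of tray below 0.068 m and angle between each of tin_red_center, tin_yellow_center, tin_blue_center, pot_center's own z axis and vertical below 0.15 rad and x of tin_yellow_center in the frame of tray between -0.13 and 0.13 m and y of tin_yellow_center in the frame of tray between -0.045 and 0.045 m and x of tin_blue_center in the frame of tray between -0.13 and 0.13 m and y of tin_blue_center in the frame of tray between -0.045 and 0.045 m and horizontal distance between pot_center and trivet below 0.015 m and z of pot_center in the frame of trivet between 0.028 and 0.038 m), for 0.2 s.
At the end, for the whole second after the job is handed in: Each tin stands upright (within 0.15 rad), its centre within 15 mm of where it started, so on its own seat of the stand; the salt pot stands upright on the trivet, within 15 mm of its middle; all released and at rest (distance of each of tin_red_center, tin_yellow_center, tin_blue_center from where it was at the start of the episode below 0.015 m and angle between each of tin_red_center, tin_yellow_center, tin_blue_center, pot_center's own z axis and vertical below 0.15 rad and horizontal distance between pot_center and trivet below 0.015 m and z of pot_center in the frame of trivet between 0.028 and 0.038 m and linear speed of each of tin_red, tin_yellow, tin_blue, pot below 0.02 m/s); the robot touches nothing.
It fails at once if a tin or the salt pot is knocked over (tilted more than 0.6 rad) (angle between any of tin_red_center, tin_yellow_center, tin_blue_center, pot_center's own z axis and vertical above 0.6 rad).
It fails at once if the garlic or the shallot is shifted by more than 20 mm or knocked over (distance of any of garlic, shallot from where it was at the start of the episode above 0.02 m or angle between any of garlic, shallot's own z axis and vertical above 0.5 rad).
It also fails if it takes over 141 s, if anything falls off the work surface, if the arm or the gripper's body presses on something with over 40 N, if the wrist force passes 120 N, or if a joint passes its speed limit or range.

## Working session

There is one attempt and no reset: what is moved stays moved. The work goes in short steps, Python scripts to look and compute and a shell command to move; the robot and the scene stay as the last step left them, time stands still between calls to the robot, and variables do not carry over. Pictures are saved under pics/ and viewed, at most 14 in all, crops included, and the job is handed in when it is done.

```bash
mkdir -p pics; ls
python3 - <<'E'
from station import *
import cv2
s=observe();print({k:s[k] for k in('time_s','tcp_pos','tool_rot','finger_gap','force')}, [k for k in s])
for n in('top','scene'):
    c=read_camera(n);cv2.imwrite(f'pics/{n}0.png',c['color'][:,:,::-1]);print(n,c['intrinsics'],c['distortion'],c['world_to_cam'])
E
```

```text
pics
{'time_s': 0.0, 'tcp_pos': array([286.03714734, 610.92322886, 226.7815789 ]), 'tool_rot': array([-9.63087641e-05,  2.17196485e-01,  9.76127685e-01, -6.48100871e-04]), 'finger_gap': 94.23944854760504, 'force': array([ 0.40595588, -1.00025504,  0.34176685])} ['time_s', 'joint_pos', 'qvel', 'tau', 'tcp_pos', 'tool_rot', 'force', 'wrist_torque', 'grip_force', 'finger_gap']
top [[424.71655753   0.         317.10200432]
 [  0.         424.71655753 198.53046915]
 [  0.           0.           1.        ]] [-0.10479525  0.          0.          0.          0.        ] [[ 1.38443885e-02 -9.99903717e-01  9.43104770e-04  3.88605333e+00]
 [-9.82628729e-01 -1.37797610e-02 -1.85069984e-01  5.26503000e+02]
 [ 1.85065160e-01  1.63545890e-03 -9.82724891e-01  1.01329932e+03]
 [ 0.00000000e+00  0.00000000e+00  0.00000000e+00  1.00000000e+00]]
scene [[407.36757098   0.         318.72034765]
 [  0.         407.36757098 197.11101413]
 [  0.           0.           1.        ]] [0.00918053 0.         0.         0.         0.        ] [[ 6.84776081e-01  7.28585835e-01 -1.56333010e-02 -3.37103894e+02]
 [ 4.05713208e-01 -3.98962498e-01 -8.22329446e-01 -1.36998600e+02]
 [-6.05374687e-01  5.56768899e-01 -5.68796872e-01  1.16615044e+03]
 [ 0.00000000e+00  0.00000000e+00  0.00000000e+00  1.00000000e+00]]
```

View pics/top0.png

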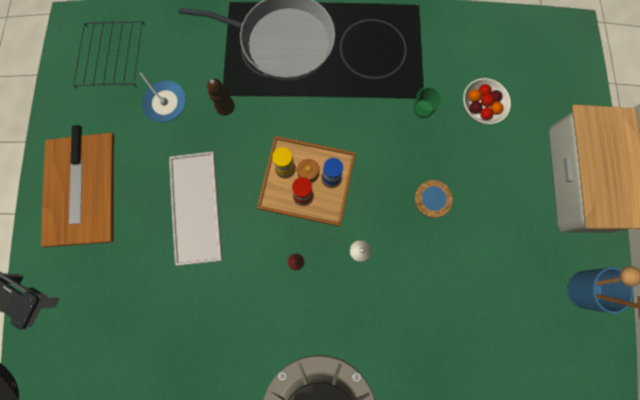

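View pics/scene0.png

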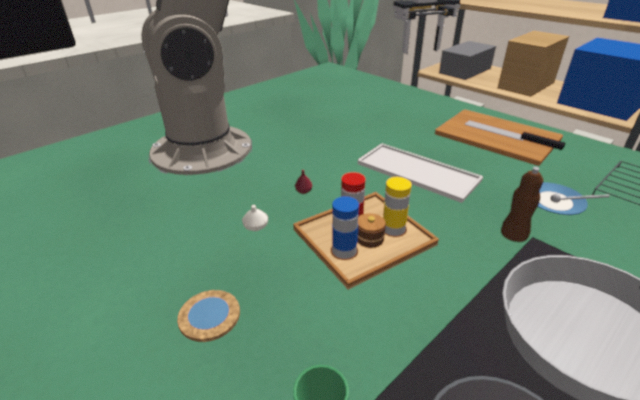

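The top view shows the stand at about (307,181) with yellow (283,160), blue (333,170), red (302,188) and the pot between them. The tray is on the left (195,208), trivet on the right (434,198), shallot (296,261) and garlic (360,250).

```bash
cat > h.py <<'E'
import cv2,numpy as np
from station import *
def back(c,px,z):
    u=cv2.undistortPoints(np.array(px,float).reshape(-1,1,2),c['intrinsics'],np.array(c['distortion'])).reshape(-1,2)
    W=np.linalg.inv(c['world_to_cam']);o=W[:3,3];d=np.c_[u,np.ones(len(u))]@W[:3,:3].T
    return (o+d*((z-o[2])/d[:,2])[:,None])[:,:2]
def seg(c,lo,hi,win):
    h=cv2.cvtColor(c['color'],cv2.COLOR_RGB2HSV);m=cv2.inRange(h,lo,hi);w=np.zeros_like(m);x0,y0,x1,y1=win;w[y0:y1,x0:x1]=1;m=m*w
    n,l,st,ce=cv2.connectedComponentsWithStats(m);i=1+np.argmax(st[1:,4]);return (l==i).astype(np.uint8),ce[i],st[i]
def cont(m):
    return max(cv2.findContours(m,cv2.RETR_EXTERNAL,cv2.CHAIN_APPROX_NONE)[0],key=len).reshape(-1,2)
E
python3 - <<'E'
from h import *
c=read_camera('top');s=read_camera('scene')
def show(n,cam,lo,hi,win,z):
    m,ce,st=seg(cam,lo,hi,win);p=back(cam,cont(m),z);print(n,ce.round(1),st,'circle',np.array(cv2.minEnclosingCircle(p.astype(np.float32))[0]).round(1),round(cv2.minEnclosingCircle(p.astype(np.float32))[1],1),'rect',cv2.minAreaRect(p.astype(np.float32)))
show('yel',c,(20,180,150),(35,255,255),(265,140,300,170),122)
show('blue',c,(105,150,120),(125,255,255),(315,150,350,178),122)
show('red',c,(0,180,130),(8,255,255),(285,170,320,195),122)
show('yelS',s,(20,180,150),(35,255,255),(380,170,420,195),122)
show('blueS',s,(105,150,100),(125,255,255),(325,190,365,217),122)
show('redS',s,(0,180,100),(8,255,255),(335,170,370,191),122)
show('triv',c,(95,80,60),(125,255,255),(410,175,460,225),10)
show('trivall',c,(0,60,60),(30,255,255),(410,175,460,225),10)
show('tray',c,(0,0,120),(180,60,255),(160,140,230,275),14)
show('stand',c,(5,50,60),(25,255,255),(240,125,370,240),18)
show('garlic',c,(0,0,120),(180,60,255),(340,230,380,270),25)
show('shal',c,(0,80,20),(15,255,255),(280,245,310,275),25)
show('shal2',c,(165,80,20),(180,255,255),(280,245,310,275),25)
out=cv2.resize(c['color'][120:280,150:470,::-1],None,fx=2.5,fy=2.5,interpolation=cv2.INTER_CUBIC);cv2.imwrite('pics/crop.png',out)
E
```

```text
yel [281.5 156.1] [272 147  20  19 312] circle [614.   97.4] 24.1 rect ((614.39501953125, 97.15032958984375), (44.658634185791016, 45.273616790771484), 1.5131336450576782)
blue [332.7 167.3] [324 159  18  18 255] circle [588.7 -23.9] 22.0 rect ((587.8702392578125, -24.2316837310791), (41.58258819580078, 40.142242431640625), 0.14726735651493073)
red [301.5 186.1] [292 177  20  18 289] circle [541.   48.1] 23.5 rect ((543.2846069335938, 48.055274963378906), (40.743770599365234, 44.52128219604492), 0.7990925312042236)
yelS [398.4 184.1] [387 177  24  15 268] circle [616.3  95.3] 24.7 rect ((615.7424926757812, 94.59385681152344), (44.69889831542969, 47.57225799560547), 26.9938907623291)
blueS [345.5 204.9] [333 197  25  18 348] circle [595.4 -24.7] 27.3 rect ((593.0726318359375, -27.862342834472656), (42.96399688720703, 51.45993423461914), 45.12405776977539)
redS [353.  181.1] [342 173  23  18 317] circle [548.7  39.9] 31.6 rect ((549.119140625, 40.401580810546875), (42.90806579589844, 61.42892837524414), 44.087100982666016)
triv [433.7 198.1] [423 187  23  23 427] circle [ 539.5 -293.9]
[... 465 characters left out ...]
)
stand [304.4 181. ] [ 257  136   98   90 5555] circle [581.7  39.3] 146.2 rect ((581.6266479492188, 40.175331115722656), (220.311279296875, 201.00540161132812), 78.64214324951172)
garlic [357.5 250.7] [349 240  18  22 288] circle [399.9 -95.6] 26.7 rect ((399.1647644042969, -90.56355285644531), (53.32598114013672, 41.27284622192383), 7.939446926116943)
shal [295.5 261.5] [288 254  15  16 163] circle [370.3  64.2] 19.3 rect ((370.2933044433594, 64.2305908203125), (37.27493667602539, 34.99525451660156), 1.105670690536499)
shal2 [291.6 259.9] [289 256   7   8  18] circle [375.1  73. ] 8.8 rect ((374.4942626953125, 72.59749603271484), (13.926901817321777, 12.41950798034668), 38.15325164794922)
```

View pics/crop.png

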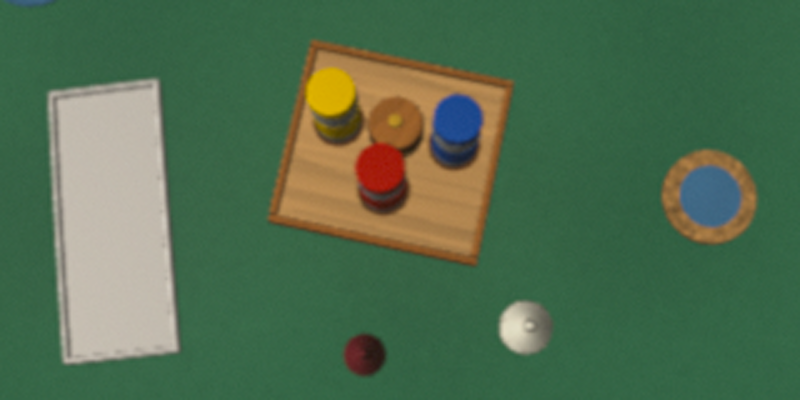

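Stand rectangle 220×201 fits: centre (581.6,40.2), yaw −11.4°, which agrees with the lid positions to 1–2 mm. Tray (506,332) at +7.5°, trivet (539,−294).

```bash
python3 -c "
import station;print([ (k,getattr(station,k)) for k in dir(station) if not k.startswith('_') and not callable(getattr(station,k))][:20])"
python3 -m handwheel '{"travel":[[0,0,0],[0,0,0],[0,0,0],[0,0,0],[4,-4,0],[4,-4,0]],"turn":[0.11,0.11,0.11,0.108,0,0],"claw":[1,1,1,1,1,1]}'
```

```text
[('tip_reach', 22.0)]
time_s: 0.7
tcp_pos: [343.6, 553.0, 226.9]
tool_rot: [-0.001, -0.003, 1.0, -0.0]
force: [2.2, -0.4, -0.7]
finger_gap: 94.0
grip_force: 0.0
```

```bash
python3 -m handwheel '{"travel":[[1.4,-3.6,0],[1.4,-3.6,0],[1.4,-3.6,0],[1.4,-3.6,0],[1.4,-3.6,0],[1.4,-3.6,0],[1.4,-3.6,0],[1.4,-3.6,0]],"turn":[0,0,0,0,0,0,0,0],"claw":[1,1,1,1,1,1,1,1]}' >/dev/null
python3 -m handwheel '{"travel":[[1.4,-3.6,0],[1.4,-3.6,0],[1.4,-3.6,0],[1.4,-3.6,0],[1.4,-3.6,0],[1.4,-3.6,0],[0,0,0],[0,0,0]],"turn":[0,0,0,0,0,0,0,0],"claw":[1,1,1,1,1,1,1,1]}'
python3 - <<'E'
from h import *
s=observe();c=read_camera('wrist');print(s['tcp_pos'],s['tool_rot'],c['intrinsics'],c['tool_from_camera']);cv2.imwrite('pics/w1.png',c['color'][:,:,::-1])
E
```

```text
time_s: 2.03
tcp_pos: [541.5, 46.1, 227.4]
tool_rot: [-0.0, 0.002, 1.0, -0.0]
force: [0.2, -0.2, -0.0]
finger_gap: 93.9
grip_force: 0.0
[541.47338498  46.07459364 227.38530332] [-2.14127771e-05  1.92730959e-03  9.99998105e-01 -2.74941372e-04] [[280.72270567   0.         319.84616076]
 [  0.         280.72270567 197.07245957]
 [  0.           0.           1.        ]] [[-1.32345437e-04 -9.66553167e-01 -2.56466288e-01  7.35083837e+01]
 [ 9.99999724e-01  5.97441841e-05 -7.41194221e-04 -4.90189745e-02]
 [ 7.31725992e-04 -2.56466315e-01  9.66552892e-01 -1.56645407e+02]
 [ 0.00000000e+00  0.00000000e+00  0.00000000e+00  1.00000000e+00]]
```

View pics/w1.png

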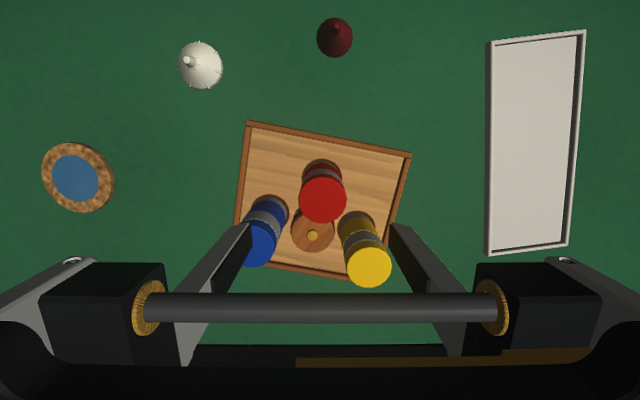

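The wrist view shows red lid at (323,199), yellow (369,267), blue (258,245), pot (312,235); I'll measure them all from here.

```bash
cat >> h.py <<'E'
from scipy.spatial.transform import Rotation as R
def wrist():
    s=observe();c=read_camera('wrist');q=np.array(s['tool_rot']);T=np.eye(4)
    T[:3,:3]=R.from_quat(q[[1,2,3,0]]).as_matrix();T[:3,3]=s['tcp_pos']
    c['world_to_cam']=np.linalg.inv(T@c['tool_from_camera']);return c
def show(n,cam,lo,hi,win,z):
    m,ce,st=seg(cam,lo,hi,win);p=back(cam,cont(m),z).astype(np.float32);(x,y),r=cv2.minEnclosingCircle(p);q=cv2.minAreaRect(p)
    print(n,st,'circ %.1f %.1f r%.1f'%(x,y,r),'rect',np.round(np.r_[q[0],q[1],q[2]],1))
E
python3 - <<'E'
from h import *
c=wrist()
show('red',c,(0,180,150),(8,255,255),(295,175,350,225),122)
show('yel',c,(20,180,170),(35,255,255),(340,240,395,290),122)
show('triv',c,(95,80,60),(110,255,255),(35,135,120,220),10)
show('garlic',c,(0,0,130),(180,60,255),(170,30,230,95),20)
show('tray',c,(0,0,120),(180,60,255),(470,20,600,262),14)
show('stand',c,(5,50,40),(25,255,255),(225,110,420,290),18)
E
```

```text
red [ 298  178   47   46 1644] circ 540.9 48.7 r22.9 rect [540.6  48.5  45.   44.2  63.1]
yel [ 345  248   45   40 1387] circ 613.1 96.5 r23.2 rect [613.1  96.4  45.7  45.   89.8]
triv [  51  155   46   46 1620] circ 539.3 -294.1 r32.6 rect [ 539.4 -293.8   63.8   64.2   76. ]
garlic [ 182   41   39   48 1290] circ 399.5 -96.9 r26.8 rect [397.8 -93.4  52.9  42.3  24.2]
tray [  487    30    98   227 17430] circ 506.1 330.6 r154.7 rect [505.9 330.3 288.4 118.4   7.5]
stand [  231   120   180   168 18021] circ 581.0 43.0 r147.6 rect [585.6  46.3 233.  204.5  78.6]
```

Both cameras agree within 1 mm. Descend on red and grip.

```bash
python3 -m handwheel '{"travel":[[-0.1,0.25,-3.2],[0,0,-3.2],[0,0,-3.3],[0,0,-2.3],[0,0,-1.0],[0,0,0],[0,0,0]],"turn":[0,0,0,0,0,0,0],"claw":[1,1,1,1,1,1,1]}'
python3 -m handwheel '{"travel":[[0,0,0],[0,0,0],[0,0,0],[0,0,0],[0,0,0],[0,0,0],[0,0,0],[0,0,0]],"turn":[0,0,0,0,0,0,0,0],"claw":[0.4,0.4,0.4,0.4,0.4,0.4,0.4,0.4]}'
```

```text
time_s: 2.72
tcp_pos: [540.2, 51.7, 98.0]
tool_rot: [-0.0, -0.001, 1.0, 0.0]
force: [0.7, -0.4, 0.3]
finger_gap: 93.6
grip_force: 0.0
time_s: 3.38
tcp_pos: [540.2, 50.7, 97.6]
tool_rot: [0.0, 0.0, 1.0, -0.0]
force: [0.5, -0.9, 1.6]
finger_gap: 47.7
grip_force: 30.0
```

```bash
python3 -m handwheel '{"travel":[[0,0,1],[0,0,2],[0,0,3],[0,0,3],[0,0,0]],"turn":[0,0,0,0,0],"claw":[0.4,0.4,0.4,0.4,0.4]}'
python3 -m handwheel '{"travel":[[-1.48,3.36,0],[-1.48,3.36,0],[-1.48,3.36,0],[-1.48,3.36,0],[-1.48,3.36,0],[-1.48,3.36,0],[-1.48,3.36,0],[-1.48,3.36,0]],"turn":[0,0,0,0,0,0,0,0],"claw":[0.4,0.4,0.4,0.4,0.4,0.4,0.4,0.4]}'
python3 -m handwheel '{"travel":[[0,0,0],[0,0,-3],[0,0,-3],[0,0,-2],[0,0,-0.5],[0,0,0]],"turn":[0,0,0,0,0,0],"claw":[0.4,0.4,0.4,0.4,0.4,0.4]}'
```

```text
time_s: 3.8
tcp_pos: [542.4, 51.0, 193.1]
tool_rot: [0.003, 0.0, 1.0, 0.001]
force: [1.4, -0.1, -1.4]
finger_gap: 47.9
grip_force: 30.0
time_s: 4.47
tcp_pos: [420.6, 321.0, 187.9]
tool_rot: [0.0, 0.0, 1.0, 0.0]
force: [0.3, -0.4, -1.3]
finger_gap: 47.8
grip_force: 30.0
time_s: 4.97
tcp_pos: [421.1, 318.9, 101.5]
tool_rot: [-0.001, -0.0, 1.0, -0.001]
force: [0.5, -0.1, -1.0]
finger_gap: 47.4
grip_force: 30.0
```

```bash
python3 -m handwheel '{"travel":[[0,0,-0.3],[0,0,-0.2],[0,0,-0.15],[0,0,-0.1],[0,0,0],[0,0,0]],"turn":[0,0,0,0,0,0],"claw":[0.4,0.4,0.4,0.4,0.4,0.4]}'
```

```text
time_s: 5.47
tcp_pos: [421.8, 319.8, 95.3]
tool_rot: [0.0, -0.0, 1.0, 0.0]
force: [-0.3, 0.2, -1.4]
finger_gap: 48.2
grip_force: 30.0
```

```bash
python3 -m handwheel '{"travel":[[0,0,-0.1],[0,0,-0.1],[0,0,0],[0,0,0]],"turn":[0,0,0,0],"claw":[0.4,0.4,0.4,0.4]}'
```

```text
time_s: 5.8
tcp_pos: [421.9, 319.6, 93.4]
tool_rot: [0.0, 0.0, 1.0, 0.0]
force: [-0.6, -2.4, 7.9]
finger_gap: 47.8
grip_force: 30.0
```

Contact at 7.9 N: standing on the tray. Release, go over yellow.

```bash
python3 -m handwheel '{"travel":[[0,0,0],[0,0,0],[0,0,0],[0,0,0],[0,0,0],[0,0,0],[0,0,3],[0,0,4]],"turn":[0,0,0,0,0,0,0,0],"claw":[1,1,1,1,1,1,1,1]}'
python3 -m handwheel '{"travel":[[0,0,4],[0,0,2],[0,0,0],[0,0,0]],"turn":[0,0,0,0],"claw":[1,1,1,1]}'
python3 -m handwheel '{"travel":[[2.39,-2.79,0],[2.39,-2.79,0],[2.39,-2.79,0],[2.39,-2.79,0],[2.39,-2.79,0],[2.39,-2.79,0],[2.39,-2.79,0],[2.39,-2.79,0]],"turn":[0,0,0,0,0,0,0,0],"claw":[1,1,1,1,1,1,1,1]}'
python3 -m handwheel '{"travel":[[0,0,0],[0,0,0],[0,0,0]],"turn":[0,0,0],"claw":[1,1,1]}'
python3 - <<'E'
from h import *
c=wrist();t=read_camera('top')
show('yel',c,(20,180,170),(35,255,255),(270,160,370,250),122)
show('red',t,(0,180,130),(8,255,255),(160,140,240,275),118)
cv2.imwrite('pics/w2.png',c['color'][:,:,::-1])
E
```

```text
time_s: 6.47
tcp_pos: [420.2, 318.3, 161.2]
tool_rot: [-0.002, -0.0, 1.0, -0.002]
force: [0.6, 0.7, 0.3]
finger_gap: 93.2
grip_force: 0.0
time_s: 6.8
tcp_pos: [422.1, 320.1, 224.1]
tool_rot: [0.001, -0.0, 1.0, 0.001]
force: [-0.7, -0.3, 0.2]
finger_gap: 94.2
grip_force: 0.0
time_s: 7.47
tcp_pos: [613.2, 94.8, 221.4]
tool_rot: [-0.001, -0.0, 1.0, -0.0]
force: [1.0, 2.3, -0.2]
finger_gap: 93.9
grip_force: 0.0
time_s: 7.72
tcp_pos: [612.1, 96.6, 221.5]
tool_rot: [-0.001, -0.0, 1.0, -0.0]
force: [0.3, 0.7, 0.5]
finger_gap: 93.8
grip_force: 0.0
yel [ 296  181   50   47 1796] circ 613.8 97.1 r23.6 rect [613.5  96.7  45.4  46.1  44.8]
red [176 226  18  19 270] circ 422.9 318.1 r22.1 rect [422.8 318.2  42.3  40.4   3.6]
```

View pics/w2.png

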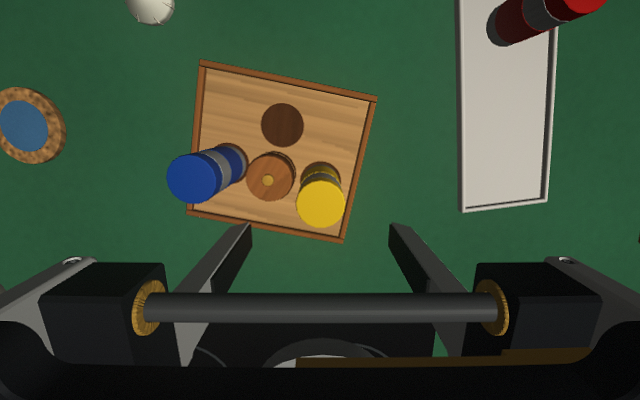

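Red stands upright on the tray at (422,318), its dark seat at (282,125) is free; yellow is centred at (321,202) under the tool, pot undisturbed.

```bash
python3 -m handwheel '{"travel":[[0.1,0,-3.2],[0,0,-3.2],[0,0,-3.0],[0,0,-2.0],[0,0,-1.0],[0,0,0],[0,0,0]],"turn":[0,0,0,0,0,0,0],"claw":[1,1,1,1,1,1,1]}'
python3 -m handwheel '{"travel":[[0,0,0],[0,0,0],[0,0,0],[0,0,0],[0,0,0],[0,0,0],[0,0,0],[0,0,0]],"turn":[0,0,0,0,0,0,0,0],"claw":[0.4,0.4,0.4,0.4,0.4,0.4,0.4,0.4]}'
python3 -m handwheel '{"travel":[[0,0,1],[0,0,2],[0,0,3],[0,0,3],[0,0,0],[0,0,0]],"turn":[0,0,0,0,0,0],"claw":[0.4,0.4,0.4,0.4,0.4,0.4]}'
python3 -m handwheel '{"travel":[[-0.32,3.5,0],[-0.32,3.5,0],[-0.32,3.5,0],[-0.32,3.5,0],[-0.32,3.5,0],[-0.32,3.5,0],[-0.32,3.5,0],[0,0,0]],"turn":[0,0,0,0,0,0,0,0],"claw":[0.4,0.4,0.4,0.4,0.4,0.4,0.4,0.4]}'
python3 -m handwheel '{"travel":[[0,0,0],[0,0,-3],[0,0,-3],[0,0,-2],[0,0,-0.5],[0,0,0],[0,0,0]],"turn":[0,0,0,0,0,0,0],"claw":[0.4,0.4,0.4,0.4,0.4,0.4,0.4]}'
```

```text
time_s: 8.4
tcp_pos: [613.9, 97.1, 99.5]
tool_rot: [-0.0, -0.0, 1.0, 0.0]
force: [0.2, -1.0, -0.1]
finger_gap: 94.0
grip_force: 0.0
time_s: 9.07
tcp_pos: [613.9, 96.5, 99.0]
tool_rot: [0.0, -0.0, 1.0, -0.0]
force: [-0.3, -0.9, 1.3]
finger_gap: 47.6
grip_force: 30.0
time_s: 9.57
tcp_pos: [614.8, 96.6, 191.1]
tool_rot: [0.002, -0.0, 1.0, 0.001]
force: [-0.7, 0.7, -1.6]
finger_gap: 47.7
grip_force: 30.0
time_s: 10.23
tcp_pos: [588.2, 349.7, 187.2]
tool_rot: [-0.001, -0.004, 1.0, 0.001]
force: [-1.5, 1.1, -1.3]
finger_gap: 47.8
grip_force: 30.0
time_s: 10.82
tcp_pos: [592.0, 340.8, 104.6]
tool_rot: [0.0, 0.0, 1.0, -0.0]
force: [0.7, 0.3, -1.6]
finger_gap: 47.4
grip_force: 30.0
```

Contact expected near 95.

```bash
python3 -m handwheel '{"travel":[[0,0,-0.4],[0,0,-0.3],[0,0,-0.1],[0,0,-0.1],[0,0,-0.1],[0,0,0],[0,0,0]],"turn":[0,0,0,0,0,0,0],"claw":[0.4,0.4,0.4,0.4,0.4,0.4,0.4]}'
```

```text
time_s: 11.4
tcp_pos: [591.8, 341.7, 95.0]
tool_rot: [0.0, -0.0, 1.0, 0.0]
force: [-2.2, -2.5, 8.3]
finger_gap: 47.7
grip_force: 30.0
```

```bash
python3 -m handwheel '{"travel":[[0,0,0],[0,0,0],[0,0,0],[0,0,0],[0,0,0],[0,0,0],[0,0,3],[0,0,4]],"turn":[0,0,0,0,0,0,0,0],"claw":[1,1,1,1,1,1,1,1]}'
python3 -m handwheel '{"travel":[[0,0,4],[0,0,2],[0,0,0],[0,0,0],[0,-3.66,0],[0,-3.66,0],[0,-3.66,0],[0,-3.66,0]],"turn":[0,0,0,0,0,0,0,0],"claw":[1,1,1,1,1,1,1,1]}'
python3 -m handwheel '{"travel":[[0,-3.66,0],[0,-3.66,0],[0,-3.66,0],[0,-3.66,0],[0,-3.66,0],[-0.2,-3.66,0],[0,0,0],[0,0,0]],"turn":[0,0,0,0,0,0,0,0],"claw":[1,1,1,1,1,1,1,1]}'
python3 -m handwheel '{"travel":[[0,0,0],[0,0,0]],"turn":[0,0],"claw":[1,1]}'
python3 - <<'E'
from h import *
c=wrist();t=read_camera('top');print(observe()['tcp_pos'])
show('blue',c,(110,180,120),(125,255,255),(270,160,370,250),122)
show('red',t,(0,180,130),(8,255,255),(160,140,240,275),118)
show('yel',t,(20,180,150),(35,255,255),(160,130,240,275),118)
E
```

```text
time_s: 12.07
tcp_pos: [589.7, 340.4, 161.4]
tool_rot: [-0.003, -0.0, 1.0, -0.002]
force: [0.2, 0.6, 0.1]
finger_gap: 93.1
grip_force: 0.0
time_s: 12.73
tcp_pos: [590.5, 193.3, 222.3]
tool_rot: [-0.001, -0.0, 1.0, -0.001]
force: [1.9, -0.2, 0.4]
finger_gap: 94.1
grip_force: 0.0
time_s: 13.4
tcp_pos: [588.6, -26.9, 222.8]
tool_rot: [-0.001, 0.002, 1.0, -0.0]
force: [-0.7, 1.0, -0.5]
finger_gap: 93.7
grip_force: 0.0
time_s: 13.57
tcp_pos: [589.3, -23.1, 223.2]
tool_rot: [-0.001, -0.001, 1.0, 0.0]
force: [-0.4, 0.7, 0.2]
finger_gap: 93.7
grip_force: 0.0
[589.43628276 -23.08452778 223.5154256 ]
blue [ 295  179   48   46 1669] circ 589.3 -24.7 r22.9 rect [589.2 -24.9  44.4  45.   14.7]
red [176 226  18  19 270] circ 422.9 318.1 r22.1 rect [422.8 318.2  42.3  40.4   3.6]
yel [172 155  18  20 269] circ 592.0 341.9 r23.7 rect [590.8 341.3  43.4  43.9  47.8]
```

```bash
python3 -m handwheel '{"travel":[[0,-0.1,-3.2],[0,0,-3.2],[0,0,-3.1],[0,0,-2.0],[0,0,-1.0],[0,0,0],[0,0,0]],"turn":[0,0,0,0,0,0,0],"claw":[1,1,1,1,1,1,1]}'
python3 -m handwheel '{"travel":[[0,0,0],[0,0,0],[0,0,0],[0,0,0],[0,0,0],[0,0,0],[0,0,0],[0,0,0]],"turn":[0,0,0,0,0,0,0,0],"claw":[0.4,0.4,0.4,0.4,0.4,0.4,0.4,0.4]}'
python3 -m handwheel '{"travel":[[0,0,1],[0,0,2],[0,0,3],[0,0,3],[0,0,1],[0,0,0],[0,0,0]],"turn":[0,0,0,0,0,0,0],"claw":[0.4,0.4,0.4,0.4,0.4,0.4,0.4]}'
python3 -m handwheel '{"travel":[[-0.82,3.55,0],[-0.82,3.55,0],[-0.82,3.55,0],[-0.82,3.55,0],[-0.82,3.55,0],[-0.82,3.55,0],[-0.82,3.55,0],[-0.82,3.55,0]],"turn":[0,0,0,0,0,0,0,0],"claw":[0.4,0.4,0.4,0.4,0.4,0.4,0.4,0.4]}'
python3 -m handwheel '{"travel":[[-0.82,3.55,0],[-0.82,3.55,0],[0,0,0],[0,0,0],[0,0,0],[0,0,-3],[0,0,-3],[0,0,-2]],"turn":[0,0,0,0,0,0,0,0],"claw":[0.4,0.4,0.4,0.4,0.4,0.4,0.4,0.4]}'
python3 -m handwheel '{"travel":[[0,0,-1.5],[0,0,0],[0,0,0],[0,0,0]],"turn":[0,0,0,0],"claw":[0.4,0.4,0.4,0.4]}'
```

```text
time_s: 14.25
tcp_pos: [589.8, -25.2, 99.4]
tool_rot: [-0.0, -0.0, 1.0, -0.0]
force: [-0.5, 0.0, -0.0]
finger_gap: 94.1
grip_force: 0.0
time_s: 14.92
tcp_pos: [589.5, -25.5, 99.0]
tool_rot: [-0.0, -0.0, 1.0, -0.0]
force: [-0.1, 0.2, 1.0]
finger_gap: 47.5
grip_force: 30.0
time_s: 15.5
tcp_pos: [589.4, -25.4, 198.9]
tool_rot: [0.0, -0.0, 1.0, 0.0]
force: [0.1, 0.1, -2.0]
finger_gap: 47.6
grip_force: 30.0
time_s: 16.17
tcp_pos: [522.3, 259.7, 197.0]
tool_rot: [-0.001, -0.0, 1.0, -0.001]
force: [-0.2, -0.0, -1.7]
finger_gap: 47.5
grip_force: 30.0
time_s: 16.83
tcp_pos: [507.1, 327.1, 116.3]
tool_rot: [-0.001, 0.001, 1.0, -0.001]
force: [-0.6, 0.3, -2.2]
finger_gap: 47.6
grip_force: 30.0
time_s: 17.17
tcp_pos: [508.2, 328.9, 104.7]
tool_rot: [0.0, 0.001, 1.0, 0.0]
force: [-0.1, 0.6, -0.8]
finger_gap: 47.7
grip_force: 30.0
```

```bash
python3 -m handwheel '{"travel":[[0,0,-0.4],[0,0,-0.3],[0,0,-0.1],[0,0,-0.1],[0,0,-0.1],[0,0,0],[0,0,0]],"turn":[0,0,0,0,0,0,0],"claw":[0.4,0.4,0.4,0.4,0.4,0.4,0.4]}'
```

```text
time_s: 17.75
tcp_pos: [507.8, 329.9, 94.8]
tool_rot: [0.0, -0.0, 1.0, 0.0]
force: [-1.7, -0.0, 7.9]
finger_gap: 47.8
grip_force: 30.0
```

```bash
python3 -m handwheel '{"travel":[[0,0,0],[0,0,0],[0,0,0],[0,0,0],[0,0,0],[0,0,0],[0,0,3],[0,0,4]],"turn":[0,0,0,0,0,0,0,0],"claw":[1,1,1,1,1,1,1,1]}'
python3 -m handwheel '{"travel":[[0,0,4],[0,0,2],[0,0,0],[0,0,0]],"turn":[0,0,0,0],"claw":[1,1,1,1]}'
python3 -m handwheel '{"travel":[[1.16,-3.67,0],[1.16,-3.67,0],[1.16,-3.67,0],[1.16,-3.67,0],[1.16,-3.67,0],[1.16,-3.67,0],[1.16,-3.67,0],[1.16,-3.67,0]],"turn":[0,0,0,0,0,0,0,0],"claw":[1,1,1,1,1,1,1,1]}'
python3 -m handwheel '{"travel":[[0,0,0],[0,0,0],[0,0,0],[0,0,0]],"turn":[0,0,0,0],"claw":[1,1,1,1]}'
python3 - <<'E'
from h import *
c=wrist();t=read_camera('top')
show('red',t,(0,180,130),(8,255,255),(160,140,240,275),118)
show('yel',t,(20,180,150),(35,255,255),(160,130,240,275),118)
show('blue',t,(105,150,120),(125,255,255),(160,130,240,275),118)
show('knob',c,(20,130,130),(30,255,255),(270,140,370,260),62)
cv2.imwrite('pics/w3.png',c['color'][:,:,::-1])
E
```

```text
time_s: 18.42
tcp_pos: [505.9, 328.3, 161.9]
tool_rot: [-0.002, -0.0, 1.0, -0.002]
force: [0.6, 1.1, 0.4]
finger_gap: 93.6
grip_force: 0.0
time_s: 18.75
tcp_pos: [507.9, 329.8, 225.2]
tool_rot: [0.001, -0.0, 1.0, 0.001]
force: [0.8, -0.5, -0.8]
finger_gap: 94.0
grip_force: 0.0
time_s: 19.42
tcp_pos: [599.8, 34.0, 222.6]
tool_rot: [-0.001, -0.0, 1.0, -0.0]
force: [1.2, -0.1, 0.4]
finger_gap: 94.0
grip_force: 0.0
time_s: 19.75
tcp_pos: [599.7, 37.2, 223.1]
tool_rot: [-0.001, -0.001, 1.0, 0.0]
force: [-0.2, -0.1, 0.2]
finger_gap: 94.2
grip_force: 0.0
red [176 226  18  19 270] circ 422.9 318.1 r22.1 rect [422.8 318.2  42.3  40.4   3.6]
yel [172 155  18  20 272] circ 592.0 340.9 r23.8 rect [590.8 341.3  43.4  43.9  47.8]
blue [174 191  18  18 257] circ 507.9 328.9 r22.1 rect [506.8 328.8  41.4  41.    4. ]
knob [315 185  10  10  58] circ 601.4 36.3 r5.9 rect [6.012e+02 3.650e+01 1.070e+01 1.050e+01 1.000e-01]
```

View pics/w3.png

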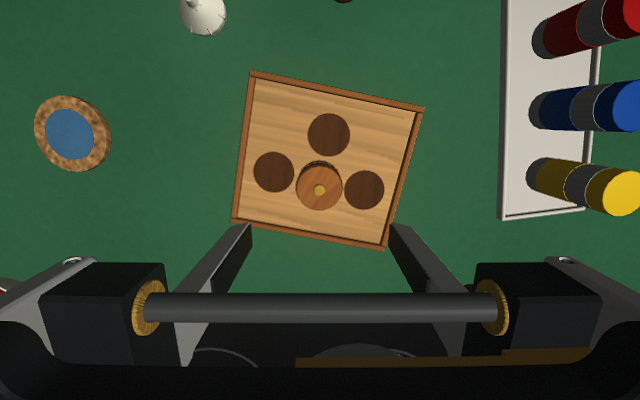

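All three tins stand on the tray; the pot knob at (320,190) measures (601,36), as predicted. Descend and grip the pot.

```bash
python3 -m handwheel '{"travel":[[0.12,0,-3.5],[0,0,-3.5],[0,0,-3.5],[0,0,-3.5],[0,0,-2.5],[0,0,-1.6],[0,0,0],[0,0,0]],"turn":[0,0,0,0,0,0,0,0],"claw":[1,1,1,1,1,1,1,1]}'
python3 -m handwheel '{"travel":[[0,0,0],[0,0,0],[0,0,0],[0,0,0],[0,0,0],[0,0,0],[0,0,0],[0,0,0]],"turn":[0,0,0,0,0,0,0,0],"claw":[0.5,0.5,0.5,0.5,0.5,0.5,0.5,0.5]}'
```

```text
time_s: 20.52
tcp_pos: [601.1, 36.5, 42.7]
tool_rot: [-0.001, -0.001, 1.0, -0.0]
force: [-0.2, 0.3, 0.2]
finger_gap: 93.9
grip_force: 0.0
time_s: 21.18
tcp_pos: [601.7, 36.0, 43.4]
tool_rot: [0.0, -0.0, 1.0, 0.0]
force: [-1.9, 0.0, 7.3]
finger_gap: 57.5
grip_force: 30.0
```

```bash
python3 -m handwheel '{"travel":[[0,0,1],[0,0,2],[0,0,3],[0,0,2],[0,0,0],[0,0,0]],"turn":[0,0,0,0,0,0],"claw":[0.5,0.5,0.5,0.5,0.5,0.5]}'
python3 -m handwheel '{"travel":[[-0.69,-3.67,0],[-0.69,-3.67,0],[-0.69,-3.67,0],[-0.69,-3.67,0],[-0.69,-3.67,0],[-0.69,-3.67,0],[-0.69,-3.67,0],[-0.69,-3.67,0]],"turn":[0,0,0,0,0,0,0,0],"claw":[0.5,0.5,0.5,0.5,0.5,0.5,0.5,0.5]}'
python3 -m handwheel '{"travel":[[-0.69,-3.67,0],[0,0,0],[0,0,0],[0,0,-3],[0,0,-3],[0,0,-1],[0,0,0],[0,0,0]],"turn":[0,0,0,0,0,0,0,0],"claw":[0.5,0.5,0.5,0.5,0.5,0.5,0.5,0.5]}'
```

```text
time_s: 21.68
tcp_pos: [602.0, 36.0, 124.3]
tool_rot: [0.001, -0.0, 1.0, 0.0]
force: [-0.1, -0.2, -2.5]
finger_gap: 57.5
grip_force: 30.0
time_s: 22.35
tcp_pos: [545.0, -259.2, 122.0]
tool_rot: [-0.001, -0.0, 1.0, 0.0]
force: [0.8, 0.2, -1.1]
finger_gap: 57.6
grip_force: 30.0
time_s: 23.02
tcp_pos: [539.4, -293.8, 53.0]
tool_rot: [-0.001, -0.0, 1.0, 0.0]
force: [-0.1, -0.4, -0.6]
finger_gap: 57.7
grip_force: 30.0
```

```bash
python3 -m handwheel '{"travel":[[0,0,-0.4],[0,0,-0.3],[0,0,-0.1],[0,0,-0.1],[0,0,-0.05],[0,0,0],[0,0,0]],"turn":[0,0,0,0,0,0,0],"claw":[0.5,0.5,0.5,0.5,0.5,0.5,0.5]}'
```

```text
time_s: 23.6
tcp_pos: [539.5, -294.5, 43.6]
tool_rot: [0.0, -0.0, 1.0, -0.0]
force: [-0.2, -0.0, -1.5]
finger_gap: 57.3
grip_force: 30.0
```

```bash
python3 -m handwheel '{"travel":[[0,0,-0.1],[0,0,-0.1],[0,0,0],[0,0,0]],"turn":[0,0,0,0],"claw":[0.5,0.5,0.5,0.5]}'
```

```text
time_s: 23.93
tcp_pos: [539.8, -294.5, 43.1]
tool_rot: [0.001, 0.0, 1.0, 0.0]
force: [-8.0, 5.2, 26.2]
finger_gap: 57.6
grip_force: 30.0
```

```bash
python3 -m handwheel '{"travel":[[0,0,0.1],[0,0,0],[0,0,0],[0,0,0],[0,0,0],[0,0,0],[0,0,0],[0,0,3]],"turn":[0,0,0,0,0,0,0,0],"claw":[0.5,1,1,1,1,1,1,1]}'
python3 -m handwheel '{"travel":[[0,0,4],[0,0,4],[0,0,4],[0,0,3],[0,0,0],[0,0,0],[0,0,0]],"turn":[0,0,0,0,0,0,0],"claw":[1,1,1,1,1,1,1]}'
python3 - <<'E'
from h import *
c=wrist()
show('triv',c,(0,60,60),(30,255,255),(230,120,410,290),10)
show('knob',c,(20,130,130),(30,255,255),(270,140,370,260),62)
cv2.imwrite('pics/w4.png',c['color'][:,:,::-1])
E
```

```text
time_s: 24.6
tcp_pos: [537.0, -293.0, 68.4]
tool_rot: [-0.003, -0.0, 1.0, 0.001]
force: [-1.1, 0.2, -0.2]
finger_gap: 93.8
grip_force: 0.0
time_s: 25.18
tcp_pos: [539.1, -294.1, 222.0]
tool_rot: [-0.0, -0.0, 1.0, 0.0]
force: [-0.1, 0.6, -0.6]
finger_gap: 94.0
grip_force: 0.0
triv [ 283  142   75   73 3812] circ 538.7 -294.1 r49.7 rect [ 538.7 -294.1   98.4   98.1   19.7]
knob [315 184  10  10  82] circ 539.3 -294.8 r6.0 rect [ 539.3 -294.8   10.7   10.4    0. ]
```

View pics/w4.png

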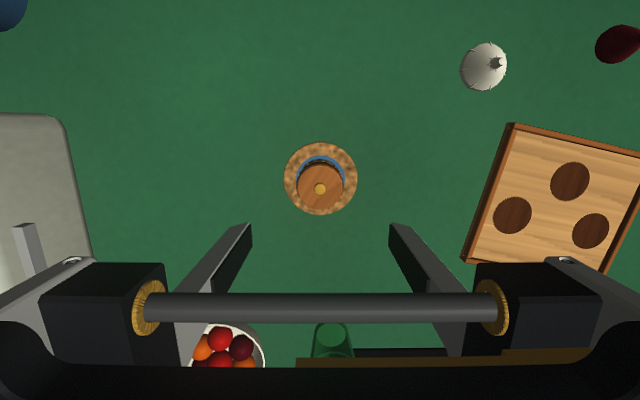

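Pot at (320,188) sits within 1 mm of the trivet's middle. Now to blue.

```bash
python3 -m handwheel '{"travel":[[-0.2,3.9,0],[-0.2,3.9,0],[-0.2,3.9,0],[-0.2,3.9,0],[-0.2,3.9,0],[-0.2,3.9,0],[-0.2,3.9,0],[-0.2,3.9,0]],"turn":[0,0,0,0,0,0,0,0],"claw":[1,1,1,1,1,1,1,1]}' >/dev/null
python3 -m handwheel '{"travel":[[-0.2,3.9,0],[-0.2,3.9,0],[-0.2,3.9,0],[-0.2,3.9,0],[-0.2,3.9,0],[-0.2,3.9,0],[-0.2,3.9,0],[-0.2,3.9,0]],"turn":[0,0,0,0,0,0,0,0],"claw":[1,1,1,1,1,1,1,1]}'
python3 -m handwheel '{"travel":[[0,0,0],[0,0,0],[0,0,0],[0,0,0]],"turn":[0,0,0,0],"claw":[1,1,1,1]}'
python3 - <<'E'
from h import *
c=wrist();print(observe()['tcp_pos'])
show('blue',c,(110,180,120),(125,255,255),(270,160,370,250),118)
E
```

```text
time_s: 26.57
tcp_pos: [506.4, 331.1, 220.9]
tool_rot: [-0.001, -0.0, 1.0, -0.001]
force: [0.9, -0.8, 0.5]
finger_gap: 94.0
grip_force: 0.0
time_s: 26.9
tcp_pos: [507.6, 328.0, 221.7]
tool_rot: [-0.0, 0.001, 1.0, -0.001]
force: [-0.1, 0.1, 0.2]
finger_gap: 94.3
grip_force: 0.0
[507.67734336 328.02005972 222.02986718]
blue [299 190  47  34 486] circ 507.4 330.1 r22.6 rect [513.3 330.   32.5  44.4   2.7]
```

```bash
python3 -m handwheel '{"travel":[[0,0.1,-3.2],[0,0,-3.2],[0,0,-3.2],[0,0,-2.0],[0,0,-1.0],[0,0,0],[0,0,0]],"turn":[0,0,0,0,0,0,0],"claw":[1,1,1,1,1,1,1]}'
python3 -m handwheel '{"travel":[[0,0,0],[0,0,0],[0,0,0],[0,0,0],[0,0,0],[0,0,0],[0,0,0],[0,0,0]],"turn":[0,0,0,0,0,0,0,0],"claw":[0.4,0.4,0.4,0.4,0.4,0.4,0.4,0.4]}'
python3 -m handwheel '{"travel":[[0,0,1],[0,0,2],[0,0,3],[0,0,3],[0,0,1],[0,0,0],[0,0,0]],"turn":[0,0,0,0,0,0,0],"claw":[0.4,0.4,0.4,0.4,0.4,0.4,0.4]}'
python3 -m handwheel '{"travel":[[0.82,-3.54,0],[0.82,-3.54,0],[0.82,-3.54,0],[0.82,-3.54,0],[0.82,-3.54,0],[0.82,-3.54,0],[0.82,-3.54,0],[0.82,-3.54,0]],"turn":[0,0,0,0,0,0,0,0],"claw":[0.4,0.4,0.4,0.4,0.4,0.4,0.4,0.4]}'
python3 -m handwheel '{"travel":[[0.82,-3.54,0],[0.82,-3.54,0],[0,0,0],[0,0,0],[0,0,0],[0,0,-3],[0,0,-3],[0,0,-2]],"turn":[0,0,0,0,0,0,0,0],"claw":[0.4,0.4,0.4,0.4,0.4,0.4,0.4,0.4]}'
python3 -m handwheel '{"travel":[[0,0,0],[0,0,0],[0,0,0],[0,0,0]],"turn":[0,0,0,0],"claw":[0.4,0.4,0.4,0.4]}'
```

```text
time_s: 27.53
tcp_pos: [507.9, 330.1, 97.1]
tool_rot: [0.0, 0.0, 1.0, -0.0]
force: [0.7, 0.6, -0.3]
finger_gap: 94.1
grip_force: 0.0
time_s: 28.2
tcp_pos: [507.3, 330.6, 96.5]
tool_rot: [-0.0, -0.0, 1.0, -0.0]
force: [-0.2, -0.7, 1.1]
finger_gap: 48.0
grip_force: 30.0
time_s: 28.78
tcp_pos: [507.3, 330.5, 196.4]
tool_rot: [0.0, -0.0, 1.0, 0.0]
force: [-0.5, 0.0, -2.6]
finger_gap: 47.7
grip_force: 30.0
time_s: 29.45
tcp_pos: [572.1, 45.5, 194.6]
tool_rot: [-0.001, -0.0, 1.0, -0.0]
force: [0.7, -0.4, -1.8]
finger_gap: 48.1
grip_force: 30.0
time_s: 30.12
tcp_pos: [588.0, -21.5, 113.6]
tool_rot: [-0.001, -0.001, 1.0, 0.0]
force: [0.0, -0.2, -2.4]
finger_gap: 48.1
grip_force: 30.0
time_s: 30.45
tcp_pos: [590.2, -22.9, 117.9]
tool_rot: [0.001, -0.0, 1.0, 0.0]
force: [1.4, -0.4, -1.1]
finger_gap: 47.8
grip_force: 30.0
```

```bash
python3 -m handwheel '{"travel":[[-0.05,-0.15,-0.7],[0,0,-0.4],[0,0,-0.3],[0,0,-0.1],[0,0,-0.1],[0,0,0],[0,0,0]],"turn":[0,0,0,0,0,0,0],"claw":[0.4,0.4,0.4,0.4,0.4,0.4,0.4]}'
```

```text
time_s: 31.03
tcp_pos: [589.0, -25.0, 100.5]
tool_rot: [0.0, -0.0, 1.0, -0.0]
force: [0.0, 0.1, -1.7]
finger_gap: 47.4
grip_force: 30.0
```

```bash
python3 -m handwheel '{"travel":[[0,0,-0.1],[0,0,-0.05],[0,0,0],[0,0,0]],"turn":[0,0,0,0],"claw":[0.4,0.4,0.4,0.4]}'
```

```text
time_s: 31.37
tcp_pos: [589.4, -25.2, 100.3]
tool_rot: [0.001, 0.0, 1.0, 0.0]
force: [-6.4, -1.3, 18.7]
finger_gap: 47.7
grip_force: 30.0
```

```bash
python3 -m handwheel '{"travel":[[0,0,0.1],[0,0,0],[0,0,0],[0,0,0],[0,0,0],[0,0,0],[0,0,3],[0,0,4]],"turn":[0,0,0,0,0,0,0,0],"claw":[0.4,1,1,1,1,1,1,1]}'
python3 -m handwheel '{"travel":[[0,0,4],[0,0,1.5],[0,0,0],[0,0,0],[0,3.66,0],[0,3.66,0],[0,3.66,0],[0,3.66,0]],"turn":[0,0,0,0,0,0,0,0],"claw":[1,1,1,1,1,1,1,1]}'
python3 -m handwheel '{"travel":[[0,3.66,0],[0,3.66,0],[0,3.66,0],[0,3.66,0],[0,3.66,0],[0.2,3.66,0],[0,0,0],[0,0,0]],"turn":[0,0,0,0,0,0,0,0],"claw":[1,1,1,1,1,1,1,1]}'
python3 -m handwheel '{"travel":[[0,0,0],[0,0,0],[0,0,0]],"turn":[0,0,0],"claw":[1,1,1]}'
python3 - <<'E'
from h import *
c=wrist();t=read_camera('top');print(observe()['tcp_pos'])
show('yel',c,(20,180,170),(35,255,255),(270,160,370,250),118)
show('blue',t,(105,150,120),(125,255,255),(315,150,350,178),122)
E
```

```text
time_s: 32.03
tcp_pos: [586.9, -25.0, 167.9]
tool_rot: [-0.003, -0.0, 1.0, -0.0]
force: [-0.0, 0.4, -0.1]
finger_gap: 90.9
grip_force: 0.0
time_s: 32.7
tcp_pos: [588.0, 122.8, 223.5]
tool_rot: [-0.001, 0.0, 1.0, -0.0]
force: [1.1, 0.9, 0.1]
finger_gap: 93.9
grip_force: 0.0
time_s: 33.37
tcp_pos: [589.4, 343.3, 222.5]
tool_rot: [-0.001, -0.002, 1.0, -0.001]
force: [0.3, -1.3, -0.1]
finger_gap: 93.6
grip_force: 0.0
time_s: 33.62
tcp_pos: [591.2, 339.5, 224.7]
tool_rot: [-0.0, 0.001, 1.0, -0.0]
force: [0.2, 0.6, 0.1]
finger_gap: 93.8
grip_force: 0.0
[591.18769005 339.97250894 225.05187403]
yel [ 299  178   48   46 1677] circ 591.5 341.7 r23.2 rect [591.  341.5  45.2  45.6  65.4]
blue [324 159  18  18 259] circ 587.8 -24.3 r22.5 rect [ 5.879e+02 -2.430e+01  4.160e+01  4.010e+01  1.000e-01]
```

```bash
python3 -m handwheel '{"travel":[[0,0.1,-3.2],[0,0,-3.2],[0,0,-3.2],[0,0,-2.1],[0,0,-1.0],[0,0,0],[0,0,0]],"turn":[0,0,0,0,0,0,0],"claw":[1,1,1,1,1,1,1]}'
python3 -m handwheel '{"travel":[[0,0,0],[0,0,0],[0,0,0],[0,0,0],[0,0,0],[0,0,0],[0,0,0],[0,0,0]],"turn":[0,0,0,0,0,0,0,0],"claw":[0.4,0.4,0.4,0.4,0.4,0.4,0.4,0.4]}'
python3 -m handwheel '{"travel":[[0,0,1],[0,0,2],[0,0,3],[0,0,3],[0,0,1],[0,0,0],[0,0,0]],"turn":[0,0,0,0,0,0,0],"claw":[0.4,0.4,0.4,0.4,0.4,0.4,0.4]}'
python3 -m handwheel '{"travel":[[0.32,-3.5,0],[0.32,-3.5,0],[0.32,-3.5,0],[0.32,-3.5,0],[0.32,-3.5,0],[0.32,-3.5,0],[0.32,-3.5,0],[0,0,0]],"turn":[0,0,0,0,0,0,0,0],"claw":[0.4,0.4,0.4,0.4,0.4,0.4,0.4,0.4]}'
python3 -m handwheel '{"travel":[[0,0,0],[0,0,0],[0,0,-3],[0,0,-3],[0,0,-2],[0,0,0],[0,0,0],[0,0,0]],"turn":[0,0,0,0,0,0,0,0],"claw":[0.4,0.4,0.4,0.4,0.4,0.4,0.4,0.4]}'
```

```text
time_s: 34.3
tcp_pos: [591.4, 342.0, 98.7]
tool_rot: [0.0, 0.0, 1.0, 0.0]
force: [0.1, -0.6, 0.3]
finger_gap: 93.6
grip_force: 0.0
time_s: 34.97
tcp_pos: [590.9, 342.1, 98.0]
tool_rot: [-0.0, -0.0, 1.0, -0.0]
force: [0.2, 0.8, 0.4]
finger_gap: 47.3
grip_force: 30.0
time_s: 35.55
tcp_pos: [590.8, 342.1, 198.2]
tool_rot: [0.0, -0.0, 1.0, 0.0]
force: [-0.3, 0.2, -2.0]
finger_gap: 47.5
grip_force: 30.0
time_s: 36.22
tcp_pos: [613.0, 88.5, 196.5]
tool_rot: [-0.001, 0.004, 1.0, -0.002]
force: [0.4, -0.9, -1.0]
finger_gap: 47.6
grip_force: 30.0
time_s: 36.88
tcp_pos: [613.7, 98.0, 118.9]
tool_rot: [0.0, -0.001, 1.0, 0.0]
force: [0.6, -0.3, -1.4]
finger_gap: 47.2
grip_force: 30.0
```

Contact expected at about 102.

```bash
python3 -m handwheel '{"travel":[[0,-0.1,-0.7],[0,0,-0.4],[0,0,-0.3],[0,0,-0.1],[0,0,-0.1],[0,0,0],[0,0,0]],"turn":[0,0,0,0,0,0,0],"claw":[0.4,0.4,0.4,0.4,0.4,0.4,0.4]}'
```

```text
time_s: 37.47
tcp_pos: [613.4, 96.1, 102.1]
tool_rot: [0.0, -0.0, 1.0, 0.0]
force: [-0.7, 0.6, -1.7]
finger_gap: 47.6
grip_force: 30.0
```

```bash
python3 -m handwheel '{"travel":[[0,0.05,-0.1],[0,0,-0.05],[0,0,0],[0,0,0]],"turn":[0,0,0,0],"claw":[0.4,0.4,0.4,0.4]}'
```

```text
time_s: 37.8
tcp_pos: [613.8, 96.2, 101.9]
tool_rot: [0.001, 0.0, 1.0, 0.0]
force: [-6.0, -3.1, 18.2]
finger_gap: 47.5
grip_force: 30.0
```

```bash
python3 -m handwheel '{"travel":[[0,0,0.1],[0,0,0],[0,0,0],[0,0,0],[0,0,0],[0,0,0],[0,0,3],[0,0,4]],"turn":[0,0,0,0,0,0,0,0],"claw":[0.4,1,1,1,1,1,1,1]}'
python3 -m handwheel '{"travel":[[0,0,4],[0,0,1.5],[0,0,0],[0,0,0]],"turn":[0,0,0,0],"claw":[1,1,1,1]}'
python3 -m handwheel '{"travel":[[-2.39,2.78,0],[-2.39,2.78,0],[-2.39,2.78,0],[-2.39,2.78,0],[-2.39,2.78,0],[-2.39,2.78,0],[-2.39,2.78,0],[-2.39,2.78,0]],"turn":[0,0,0,0,0,0,0,0],"claw":[1,1,1,1,1,1,1,1]}'
python3 -m handwheel '{"travel":[[0,0,0],[0,0,0],[0,0,0],[0,0,0]],"turn":[0,0,0,0],"claw":[1,1,1,1]}'
python3 - <<'E'
from h import *
c=wrist();t=read_camera('top');print(observe()['tcp_pos'])
show('red',c,(0,180,150),(8,255,255),(270,160,370,250),118)
show('yel',t,(20,180,150),(35,255,255),(265,140,300,170),122)
E
```

```text
time_s: 38.47
tcp_pos: [611.3, 96.2, 169.2]
tool_rot: [-0.003, -0.0, 1.0, -0.001]
force: [1.1, -0.4, 0.3]
finger_gap: 90.6
grip_force: 0.0
time_s: 38.8
tcp_pos: [613.6, 96.7, 227.3]
tool_rot: [0.001, -0.0, 1.0, 0.0]
force: [-0.9, 0.1, -0.6]
finger_gap: 93.7
grip_force: 0.0
time_s: 39.47
tcp_pos: [420.2, 319.6, 225.1]
tool_rot: [-0.001, -0.0, 1.0, -0.001]
force: [1.1, 0.9, 0.0]
finger_gap: 93.8
grip_force: 0.0
time_s: 39.8
tcp_pos: [422.7, 317.8, 225.8]
tool_rot: [-0.0, 0.001, 1.0, -0.001]
force: [0.7, -0.4, 0.1]
finger_gap: 93.5
grip_force: 0.0
[422.77285477 317.91128484 226.08211772]
red [ 299  178   47   44 1604] circ 422.3 319.3 r22.8 rect [422.1 319.5  45.   43.6  89.9]
yel [272 147  21  19 311] circ 614.7 96.5 r24.3 rect [614.4  96.   44.5  47.7   0.7]
```

```bash
python3 -m handwheel '{"travel":[[0,0.1,-3.2],[0,0,-3.2],[0,0,-3.3],[0,0,-2.1],[0,0,-1.1],[0,0,0],[0,0,0]],"turn":[0,0,0,0,0,0,0],"claw":[1,1,1,1,1,1,1]}'
python3 -m handwheel '{"travel":[[0,0,0],[0,0,0],[0,0,0],[0,0,0],[0,0,0],[0,0,0],[0,0,0],[0,0,0]],"turn":[0,0,0,0,0,0,0,0],"claw":[0.4,0.4,0.4,0.4,0.4,0.4,0.4,0.4]}'
python3 -m handwheel '{"travel":[[0,0,1],[0,0,2],[0,0,3],[0,0,3],[0,0,1],[0,0,0],[0,0,0]],"turn":[0,0,0,0,0,0,0],"claw":[0.4,0.4,0.4,0.4,0.4,0.4,0.4]}'
python3 -m handwheel '{"travel":[[1.48,-3.38,0],[1.48,-3.38,0],[1.48,-3.38,0],[1.48,-3.38,0],[1.48,-3.38,0],[1.48,-3.38,0],[1.48,-3.38,0],[1.48,-3.38,0]],"turn":[0,0,0,0,0,0,0,0],"claw":[0.4,0.4,0.4,0.4,0.4,0.4,0.4,0.4]}'
python3 -m handwheel '{"travel":[[0,0,0],[0,0,0],[0,0,-3],[0,0,-3],[0,0,-2],[0,0,0],[0,0,0],[0,0,0]],"turn":[0,0,0,0,0,0,0,0],"claw":[0.4,0.4,0.4,0.4,0.4,0.4,0.4,0.4]}'
```

```text
time_s: 40.48
tcp_pos: [422.6, 319.7, 97.8]
tool_rot: [-0.0, 0.0, 1.0, -0.0]
force: [0.5, 0.8, 1.4]
finger_gap: 94.1
grip_force: 0.0
time_s: 41.15
tcp_pos: [422.1, 320.0, 97.5]
tool_rot: [-0.0, -0.0, 1.0, -0.0]
force: [-0.4, 0.3, 2.0]
finger_gap: 47.8
grip_force: 30.0
time_s: 41.73
tcp_pos: [422.0, 319.9, 197.5]
tool_rot: [0.0, -0.0, 1.0, 0.0]
force: [-0.6, -0.1, -2.8]
finger_gap: 47.7
grip_force: 30.0
time_s: 42.4
tcp_pos: [540.0, 47.6, 195.8]
tool_rot: [-0.001, -0.0, 1.0, -0.0]
force: [0.7, 1.4, -2.0]
finger_gap: 47.8
grip_force: 30.0
time_s: 43.07
tcp_pos: [540.7, 50.2, 118.1]
tool_rot: [0.0, -0.0, 1.0, 0.0]
force: [0.5, -0.2, -1.1]
finger_gap: 47.5
grip_force: 30.0
```

```bash
python3 -m handwheel '{"travel":[[0,-0.15,-0.7],[0,0,-0.4],[0,0,-0.3],[0,0,-0.1],[0,0,-0.1],[0,0,0],[0,0,0]],"turn":[0,0,0,0,0,0,0],"claw":[0.4,0.4,0.4,0.4,0.4,0.4,0.4]}'
```

```text
time_s: 43.65
tcp_pos: [540.6, 48.1, 101.6]
tool_rot: [0.0, -0.0, 1.0, -0.0]
force: [0.6, 0.2, -1.6]
finger_gap: 47.5
grip_force: 30.0
```

```bash
python3 -m handwheel '{"travel":[[0,0,-0.1],[0,0,-0.05],[0,0,0],[0,0,0]],"turn":[0,0,0,0],"claw":[0.4,0.4,0.4,0.4]}'
```

```text
time_s: 43.98
tcp_pos: [541.1, 47.8, 101.3]
tool_rot: [0.001, 0.0, 1.0, 0.0]
force: [-5.3, -3.0, 21.8]
finger_gap: 47.7
grip_force: 30.0
```

```bash
python3 -m handwheel '{"travel":[[0,0,0.1],[0,0,0],[0,0,0],[0,0,0],[0,0,0],[0,0,0],[0,0,3],[0,0,4]],"turn":[0,0,0,0,0,0,0,0],"claw":[0.4,1,1,1,1,1,1,1]}' >/dev/null
python3 -m handwheel '{"travel":[[0,0,4],[0,0,4],[0,0,0],[-2,3.5,0],[-2,3.5,0],[-2,3.5,0],[-2,3.5,0],[0,0,0]],"turn":[0,0,0,0,0,0,0,0],"claw":[1,1,1,1,1,1,1,1]}'
python3 -m handwheel '{"travel":[[0,3.5,0],[0,3.5,0],[0,3.5,0],[0,0,0],[0,0,0],[0,0,0]],"turn":[0,0,0,0,0,0],"claw":[1,1,1,1,1,1]}'
python3 - <<'E'
from h import *
t=read_camera('top')
show('yel',t,(20,180,150),(35,255,255),(265,140,300,170),122)
show('blue',t,(105,150,120),(125,255,255),(315,150,350,178),122)
show('red',t,(0,180,130),(8,255,255),(285,170,320,195),122)
show('garlic',t,(0,0,120),(180,60,255),(340,230,380,270),25)
show('shal',t,(0,80,20),(15,255,255),(280,245,310,275),25)
s=read_camera('scene')['color'];cv2.imwrite('pics/end.png',s[:,:,::-1])
E
```

```text
time_s: 45.32
tcp_pos: [456.9, 194.5, 251.0]
tool_rot: [-0.0, -0.004, 1.0, 0.001]
force: [0.7, 1.1, 0.9]
finger_gap: 94.0
grip_force: 0.0
time_s: 45.82
tcp_pos: [460.5, 292.6, 250.6]
tool_rot: [-0.0, -0.0, 1.0, -0.0]
force: [-0.2, -1.2, 0.3]
finger_gap: 94.3
grip_force: 0.0
yel [272 147  21  19 312] circ 614.9 96.4 r24.5 rect [614.4  96.   44.5  47.8   0.7]
blue [324 159  18  18 258] circ 588.1 -24.1 r22.4 rect [ 5.879e+02 -2.430e+01  4.160e+01  4.010e+01  1.000e-01]
red [292 177  20  18 289] circ 541.2 48.3 r23.4 rect [543.3  48.   40.7  44.5   0.8]
garlic [349 240  18  22 316] circ 400.1 -95.5 r27.0 rect [399.8 -91.8  52.6  42.7   0.6]
shal [288 254  15  16 161] circ 370.3 64.2 r19.3 rect [370.3  64.2  37.3  35.    1.1]
```

View pics/end.png

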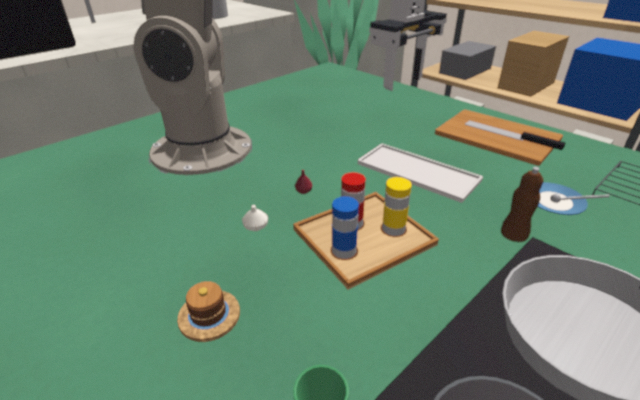

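All tins stand on their own seats (lids at (353,183), (398,187), (345,207), where they began). The pot is on the trivet at (206,300), and the garlic and shallot have not moved.

```bash
python3 -c "
from station import *
print(hand_in())"
```

```text
the job is handed in; nothing more can be done
None
```

The job is handed in: the three tins are back upright within about 2 mm of where they started, the salt pot stands within about 1 mm of the trivet's middle, and the garlic and shallot have not moved; it took about 46 s of the 141 s (the hand-in returned no verdict).

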